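# Snap the blue tool clamp onto the pegboard tray

### The arm

A 6-joint arm with a two-finger parallel gripper is mounted at the origin on the work surface. World frame = base frame: x ahead of the robot, y to its left, z up, the work surface at z = 0. Lengths are in m, angles in rad, forces in N, time in s.
With the tool pointing down it reaches from about 0.375 to 0.925 m from the base axis. Payload 5.7 kg.
Tool frame: the origin (TCP) lies midway between the tips of the shut fingers; the grasp point (between the pads) lies 19 mm behind it; z points along the fingers, x is the direction in which the jaws open and shut, and the axes are right-handed (so a half turn about z gives the same grasp; the last joint's range is limited). The gripper opens to 88 mm and grips with 3 to 60 N. Pads are 20 mm wide; open, the fingers measure 115 mm over their backs; the gripper's body (75 mm by 178 mm) begins 61 mm behind the grasp point.
Start: joints at [1.079, 0.359, 1.51, -0, 1.272, -0.115], TCP at [0.221, 0.558, 0.223] pointing down, gripper open.
Joint ranges: [-2.97, 2.97], [-1.01, 2.36], [0.21, 2.38], [-0.96, 4.11], [0.2, 2.71], [-2.98, 2.98]. Speed limits (rad/s): [2.39, 2.39, 3.14, 3.14, 3.14, 3.14].

### API

Orientations are given as a unit quaternion [x, y, z, w].
In Python, from bench import move_ptp, servo_line, goto_joints, move_gripper, sleep, inverse_kinematics, capture, PlanningError, close_job, spot_in, silhouettes, current_clock, current_joint_pos, current_qvel, current_joint_torque, current_position, current_orientation, current_force, current_torque, current_finger_gap gives the robot as it stands. Calls block until the motion is done:
- move_ptp(position, orientation): joint-space move of the TCP to a pose.
- servo_line(position, orientation=None, rate=0.15, contact_N=None): straight line of the TCP; orientation=None keeps the orientation; rate is the mean speed in m/s. With contact_N (N) it stops when the force on the tool has changed by that much, and returns True; else False.
- goto_joints(angles): joint-space move.
- move_gripper(opening): finger opening in m; the grip force is fixed at half the most; returns when the fingers have stopped.
- sleep(seconds).
- inverse_kinematics(position, orientation): joint angles nearest the present ones, or None.
- capture(name): name is "scene" or "top" or "wrist"; returns a dict with "image" (480x640x3 uint8, blue, green, red), "range_z" (480x640 float32, m along the optical axis (not along the pixel's ray), 0 where there is no reading), "intrinsics" (3x3 intrinsics, pixels), "R" (3x3) and "t" (3): a world point X has camera coordinates R X + t. Camera axes: x right, y down, z forward; pixel columns grow to the right and rows downward; lengths in m; the calibration is good to about 2 mm. A picture is of the moment at which its call begins.
A pose or a line that the arm cannot do raises PlanningError and nothing moves.
- close_job(): hands the job in, once; it reports no verdict.
Trained networks look in the newest picture that a camera, given by its name, has taken for a name from the list of things; names that differ only in an ending like _2 or _b are one class to them, and where a whole thing is asked for, a point or a joint stands for the part that bears it (a point fixed in the world has none). Each returns a list of dicts, best first, with "conf" (0 to 1); they miss things now and then, are a little off and sometimes report something else, mostly with a low value. They report only what shows in the picture. A call takes as long as a camera call. They do not tell look-alikes from the thing itself.
- spot_in(camera, query): "xy" ([column, row] in pixels, amid what is visible of it).
- silhouettes(camera, query): "region" (480x640 bool, what is visible of it) and "xy" ([column, row] in pixels, amid what is visible of it).
Readings, each from a call of its own:
- current_clock(): time.
- current_joint_pos(): joint angles.
- current_qvel(): joint speeds.
- current_joint_torque(): joint torques, N m.
- current_position(): TCP position.
- current_orientation(): TCP orientation.
- current_force(): force on the tool from outside, world axes, zero at the start.
- current_torque(): the same for the moment, N m.
- current_finger_gap(): finger opening in m.
Only numpy, scipy, OpenCV 4.12 (cv2) and the standard library are available. Lean on these libraries where they do the work, as an engineer would, in place of code of your own. Each camera call takes 0.05 s, during which the arm holds its last target. There are 200 camera calls.

### The job

Pick up the blue clamp and press it straight down over the two black snap hooks on the white block of the grey pegboard tray until both sides click and its foot sits flat and fully home, then let go of it. Leave the yellow clamp where it is.

Things in the scene. Friction and masses are not known exactly. Their poses are not given: they have to be found in the camera images.
- blue_clamp: Blue U-shaped plastic tool clamp, mm: foot frame 68 (x) x 44 (y) x 10 high with a through window 44 (x) x 28 (y); upright cheeks on both long sides, 38 long, 8 thick, tops 40 above the underside, outer faces 44 apart (y), flush with the foot: grip across them from above. About 45 g. Origin: centre of underside, z up. Same after a half turn. Starts standing on its foot.
- yellow_clamp: A yellow plastic clamp of exactly the same shape and size as the blue one, same origin and axes, on the table; not to be used.
- dock (a point): Centre of the top face of the dock, a white block 84 (x) x 52 (y) mm on the fixed grey pegboard tray (200 x 280 mm); the face is 26 mm above the table. The clamp's foot goes flat on this face, its window around the two hooks, its length along x (the line through the hooks), z up. Seated, it can still slide about 8 mm in y. The tray's pegs are at most 38 mm above the table and 60 mm or more from here.
- hooks (a point): Midway between the tops of the two black hooks, 33 mm above the dock face, same axes. Hooks at x = +19 and -19 mm, 12 wide (y). Outer faces 26 apart at the top, sloping out to 52 across the barbs 15 above the face; stems under the barbs (13 above the face) 42 apart. They bend inward as the window passes (about 8 N down in all, from 22 mm foot height above the face) and spring back over the foot's ends 3 mm before it is down.
Not all that is in view belongs to the job. Of the things like the blue_clamp, leave any that is orange or red; of the rest the larger one is meant.

How it is judged:
By the outcome, as a careful person would: the job done as asked, in the order asked, and still so for the second after the job is handed in, with the robot touching nothing.
It also fails if it takes over 38 s, if anything falls off the work surface, if the arm or the gripper's body presses on something with over 40 N, if the wrist force passes 120 N, or if a joint passes its speed limit or range.

## Working session

There is one attempt and no reset: what is moved stays moved. The work goes in short steps, each a Python script; the robot and the scene stay as the last script left them, time stands still between calls to the robot, and variables do not carry over. Pictures are saved under pics/ and viewed, on a budget of 10 in all, crops included, one or two more only if the job needs it, and the job is handed in when it is done.

```bash
mkdir -p pics; cat > h.py <<'E'
import numpy as np, cv2
from bench import *
def pts(c, mask=None):
    """world points (N,3) and pixels of valid depth in mask"""
    z=c["range_z"]; m=z>0
    if mask is not None: m&=mask
    v,u=np.nonzero(m); K=c["intrinsics"]; d=z[v,u]
    P=np.stack([(u-K[0,2])*d/K[0,0],(v-K[1,2])*d/K[1,1],d],1)
    return (P-c["t"])@c["R"], np.stack([u,v],1)
def proj(c,X):
    p=c["intrinsics"]@(c["R"]@np.asarray(X)+c["t"]); return p[:2]/p[2]
E
python3 - <<'E'
from h import *
a=capture("scene");b=capture("top")
for n,c in(("scene",a),("top",b)):
    cv2.imwrite(f"pics/{n}0.png",c["image"])
    print(n,c["R"].round(3).tolist(),c["t"])
    for q in("blue_clamp","yellow_clamp","dock","hooks"):
        for s in (silhouettes(n,q) if q.endswith("clamp") else spot_in(n,q)):
            print(q,round(s["conf"],2),np.round(s["xy"]))
            if "region" in s:
                P,_=pts(c,s["region"]); 
                if len(P): print("   n",len(P),np.median(P,0).round(3),P[:,2].max().round(3), c["image"][s["region"]].mean(0).round())
print(current_clock())
E
```

```text
scene [[0.826, 0.563, -0.007], [0.279, -0.42, -0.863], [-0.489, 0.712, -0.504]] [-0.41915478 -0.10325104  1.09883198]
blue_clamp 0.93 [275. 302.]
   n 1534 [ 0.545 -0.161  0.018] 0.041 [67. 38. 23.]
blue_clamp 0.9 [240. 260.]
   n 784 [ 0.434 -0.096  0.01 ] 0.042 [31. 33. 81.]
blue_clamp 0.71 [310. 264.]
   n 1192 [ 0.53  -0.042  0.014] 0.041 [25. 51. 89.]
blue_clamp 0.68 [357. 300.]
   n 788 [ 0.635 -0.081  0.008] 0.031 [69. 44. 31.]
yellow_clamp 0.56 [168. 361.]
   n 1478 [ 0.504 -0.336  0.011] 0.042 [ 22.  85. 101.]
dock 0.94 [387. 214.]
hooks 0.77 [389. 213.]
top [[0.014, -1.0, 0.004], [-0.983, -0.015, -0.183], [0.183, -0.001, -0.983]] [-0.07442533  0.5258685   0.96361484]
blue_clamp 0.97 [294. 244.]
   n 722 [ 0.528 -0.033  0.011] 0.044 [ 39.  73. 147.]
blue_clamp 0.93 [354. 244.]
   n 800 [ 0.54 -0.15  0.01] 0.044 [104.  59.  48.]
blue_clamp 0.75 [317. 186.]
   n 470 [ 0.638 -0.072  0.008] 0.033 [99. 61. 51.]
blue_clamp 0.75 [330. 310.]
   n 725 [ 0.427 -0.093  0.01 ] 0.043 [ 45.  46. 123.]
yellow_clamp 0.94 [457. 271.]
   n 813 [ 0.489 -0.332  0.01 ] 0.044 [ 34. 124. 156.]
hooks 0.65 [142. 246.]
0.5
```

View pics/scene0.png

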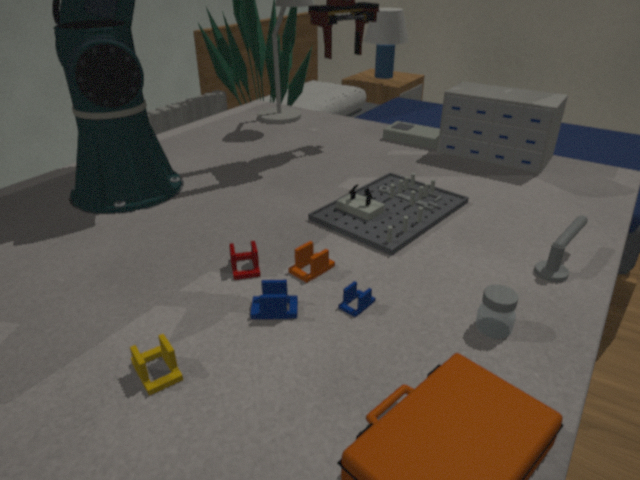

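View pics/top0.png

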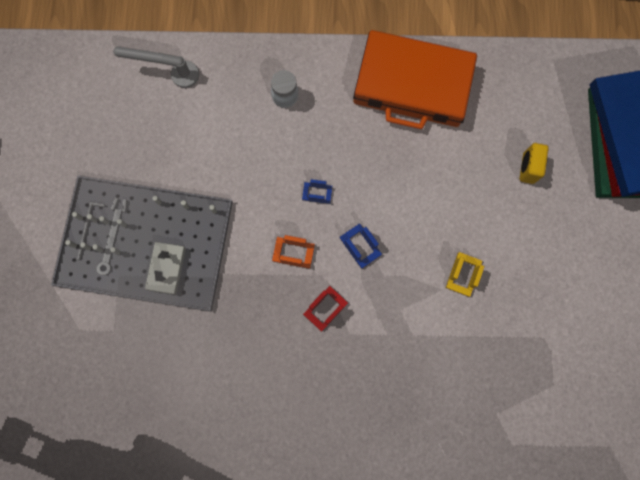

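The blue look-alikes are:
- Large blue: scene (275,302), top (361,246).
- Small blue: scene (357,300), top (317,191).
- Orange: scene (310,264), top (294,251).
- Red: scene (240,260), top (326,309).

Yellow is at top (466,274). I choose the large blue one. The dock is at top (165,268). Next I'll check with a wrist close-up over the dock, then over the clamp.

```bash
cat >> h.py <<'E'
def quat(yaw):
    """tool down, tool x (jaw axis) at world angle yaw"""
    return np.array([np.cos(yaw/2),np.sin(yaw/2),0,0])
def rect(P):
    """min-area rectangle of xy: centre, (long, short), angle of long side"""
    (c,(w,h),a)=cv2.minAreaRect(P[:,:2].astype(np.float32)*1000); 
    if w<h: w,h,a=h,w,a+90
    return np.array(c)/1000,(round(w,1),round(h,1)),(a+90)%180-90
E
python3 - <<'E'
from h import *
from itertools import product
c=capture("top")
P,px=pts(c); w=np.linalg.norm(px-[165,268],axis=1)<40
print("dock",np.histogram(P[w,2],bins=np.arange(0,.07,.004)))
D=w&(abs(P[:,2]-.026)<.004); bright=c["image"][px[:,1],px[:,0]].min(1)>100
print(rect(P[D]),rect(P[D&bright]),D.sum(),(D&bright).sum())
hsv=cv2.cvtColor(c["image"],cv2.COLOR_BGR2HSV)[px[:,1],px[:,0]]
B=(np.linalg.norm(px-[361,246],axis=1)<32)&(abs(hsv[:,0].astype(int)-112)<15)&(hsv[:,1]>110)
print("blue",B.sum(),rect(P[B]),rect(P[B&(P[:,2]>.034)]))
d=rect(P[D&bright])[0]
print(current_orientation(),d)
# view dock with wrist
for z in(.33,):
  for y in (np.pi/2,-np.pi/2):
    print(y,inverse_kinematics([*d,z],quat(y)))
w0=capture("wrist"); print("wrist cam centre",-w0["R"].T@w0["t"],"axis",w0["R"][2], current_position())
E
```

```text
dock (array([ 174, 1998, 1087,  123,   41,  348,  890,   90,    2,    7,   23,
         35,   16,   33,   33,    1,    0]), array([0.   , 0.004, 0.008, 0.012, 0.016, 0.02 , 0.024, 0.028, 0.032,
       0.036, 0.04 , 0.044, 0.048, 0.052, 0.056, 0.06 , 0.064, 0.068]))
(array([0.49293039, 0.18636238]), (84.0, 53.1), -8.744224548339844) (array([0.49273294, 0.18685616]), (83.3, 52.1), -8.327613830566406) 1260 1083
blue 619 (array([ 0.5385827 , -0.15052017]), (66.7, 43.2), 35.70313262939453) (array([ 0.53916931, -0.15029694]), (42.9, 38.0), -54.27431869506836)
[ 8.27026663e-01  5.62162695e-01 -5.57638813e-05  2.90207594e-05] [0.49273294 0.18685616]
1.5707963267948966 [ 2.31346706e-01  1.69637258e-01  1.50725086e+00 -4.44089210e-16
  1.46470454e+00 -1.33944962e+00]
-1.5707963267948966 [ 2.31346706e-01  1.69637258e-01  1.50725086e+00 -4.44089210e-16
  1.46470454e+00  1.80214303e+00]
wrist cam centre [0.15573738 0.5840831  0.3848863 ] axis [ 0.24445513 -0.09737814 -0.96475862] [0.22074999 0.55785849 0.22263734]
```

```bash
python3 - <<'E'
from h import *
t0=current_clock()
def look(xy,yaw,z=.26):
    move_ptp([*xy,z],quat(yaw)); return capture("wrist")
c=look([.4928,.1866],np.radians(81.5)); print(current_joint_pos().round(2))
P,px=pts(c); r=np.linalg.norm(P[:,:2]-[.4928,.1866],axis=1)<.06
img=c["image"]; bright=img[px[:,1],px[:,0]].min(1)>90
D=r&(abs(P[:,2]-.026)<.005); print("dock",rect(P[D]),rect(P[D&bright]),np.median(P[D,2]))
H=r&(P[:,2]>.045)&(P[:,2]<.075); print("hooks",H.sum(),rect(P[H]),P[H,2].max(),P[H].mean(0))
H=H&(P[:,2]>.054); print("hooktops",H.sum(),rect(P[H]))
im1=img.copy(); cv2.circle(im1,proj(c,[.4928,.1866,.026]).astype(int).tolist(),3,(0,0,255),1)
c=look([.539,-.1504],np.radians(125.7)); print(current_joint_pos().round(2))
P,px=pts(c); img=c["image"]; r=np.linalg.norm(P[:,:2]-[.539,-.1504],axis=1)<.05
hsv=cv2.cvtColor(img,cv2.COLOR_BGR2HSV)[px[:,1],px[:,0]]
B=r&(abs(hsv[:,0].astype(int)-112)<15)&(hsv[:,1]>110)&(P[:,2]>.002)
print("blue",B.sum(),rect(P[B]),rect(P[B&(P[:,2]>.035)]),P[B,2].max())
cv2.circle(img,proj(c,[.539,-.1504,.0]).astype(int).tolist(),3,(0,0,255),1)
cv2.imwrite("pics/w1.png",cv2.resize(np.hstack([im1,img]),(800,300)))
print(current_clock())
E
```

```text
[ 0.23  0.22  1.62  0.    1.31 -1.19]
dock (array([0.49362854, 0.18504454]), (83.3, 52.0), -8.256973266601562) (array([0.49385709, 0.18538237]), (82.9, 51.3), -8.256973266601562) 0.02621212358286671
hooks 385 (array([0.49330243, 0.18494263]), (49.0, 11.5), -8.289848327636719) 0.06080787613538573 [0.48995111 0.18556611 0.05388845]
hooktops 209 (array([0.49360147, 0.18486049]), (34.8, 11.4), -8.266105651855469)
[-0.39  0.27  1.55  0.    1.33 -2.59]
blue 2365 (array([ 0.53961615, -0.15081981]), (93.8, 67.2), -54.10970687866211) (array([ 0.53857288, -0.15124237]), (93.9, 39.9), -53.09211349487305) 0.36445410018272956
3.675
```

View pics/w1.png

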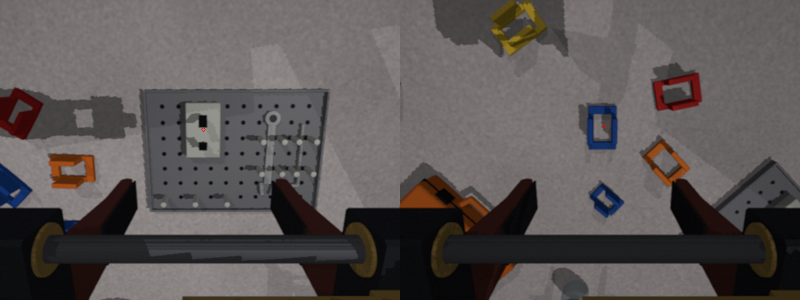

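Left half: the dock is at (203,130) with both hooks. Right half: the large blue clamp is at (601,127), plainly larger than the small blue one at (605,200). My marks land on both, and the measurements agree. Now I'll grasp.

```bash
cat >> h.py <<'E'
def blue(c,xy,r=.05,zl=.002,zh=.06):
    P,px=pts(c); hsv=cv2.cvtColor(c["image"],cv2.COLOR_BGR2HSV)[px[:,1],px[:,0]]
    return P[(np.linalg.norm(P[:,:2]-xy,axis=1)<r)&(abs(hsv[:,0].astype(int)-112)<15)&(hsv[:,1]>110)&(P[:,2]>zl)&(P[:,2]<zh)]
E
python3 - <<'E'
from h import *
B=blue(capture("wrist"),[.539,-.1504]); R=rect(B); T=rect(B[B[:,2]>.035]); print(R,T)
xy=(R[0]+[.5386,-.1505])/2; yaw=np.radians(R[2]%180+90 if R[2]%180<90 else R[2]+90)
print(xy,np.degrees(yaw))
move_gripper(.066)
servo_line([*xy,.08],quat(yaw),rate=.3)
print(servo_line([*xy,.012],rate=.12,contact_N=8), current_position())
move_gripper(0.0); print("gap",current_finger_gap(),current_force().round(2))
servo_line([*xy,.20],rate=.25)
print("gap",current_finger_gap(),current_force().round(2))
c=capture("wrist"); cv2.imwrite("pics/w2.png",c["image"])
B=blue(c,xy,zl=.17,zh=.25)
T=B[B[:,2]>np.percentile(B[:,2],99)-.006]
u=np.array([np.cos(yaw-np.pi/2),np.sin(yaw-np.pi/2)])
p=current_position()[:2]
print(len(B),rect(B),rect(T),"along x range mm",(np.percentile((B[:,:2]-p)@u,[.5,99.5])*1000).round(1),(np.percentile((T[:,:2]-p)@u,[.5,99.5])*1000).round(1),"z",np.percentile(B[:,2],[1,99]),current_position(),current_clock())
E
```

```text
(array([ 0.54099622, -0.15295665]), (67.6, 43.0), 34.87327575683594) (array([ 0.54089886, -0.15282816]), (43.1, 37.4), -54.45269012451172)
[ 0.53979811 -0.15172832] 124.87327575683592
False [ 0.54058158 -0.15202974  0.01286916]
gap 0.04379805823410624 [-0.4  -0.4   4.95]
gap 0.04370816810285286 [-0.52  0.85  0.38]
12173 (array([ 0.538672  , -0.15207977]), (66.9, 48.4), 34.99640655517578) (array([ 0.53819061, -0.15326355]), (45.5, 35.0), -54.85224914550781) along x range mm [-33.6  32.1] [-18.7  13.9] z [0.18931619 0.22747067] [ 0.53849203 -0.15121422  0.19820014] 7.1667
```

View pics/w2.png

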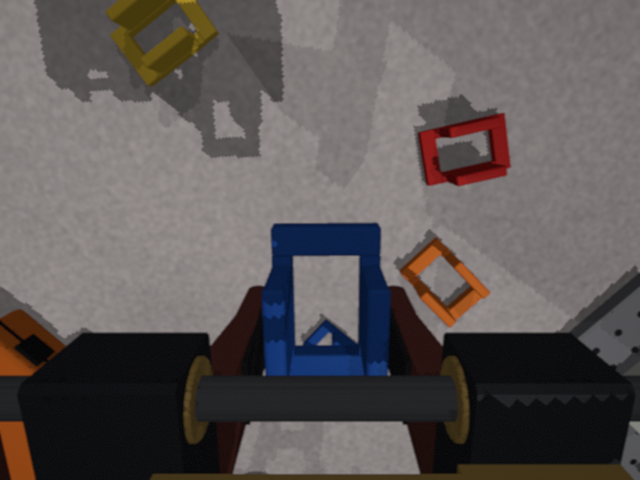

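The blue clamp is held squared up between the fingers at (325,300), with its far end at row 225. Centring along its length is within about 1 mm. On to the dock.

```bash
python3 - <<'E'
from h import *
xy=np.array([.4932,.1855]); q=quat(np.radians(81.73))
move_ptp([*xy,.14],q); sleep(.3)
print("hover",current_position(),current_finger_gap(),current_clock())
e=xy-current_position()[:2]
servo_line([*(xy+e),.098],q,rate=.1); sleep(.2)
print("pre",current_position(),current_force().round(2))
c=capture("wrist"); cv2.imwrite("pics/w3.png",c["image"])
c=capture("scene"); cv2.imwrite("pics/s3.png",cv2.resize(c["image"][150:270,300:460],None,fx=4,fy=4,interpolation=2))
E
```

```text
hover [0.49360189 0.18490169 0.14011851] 0.04353454698069058 8.7667
pre [0.49342026 0.1862448  0.09870267] [ 0.26  0.55 -0.27]
```

View pics/w3.png

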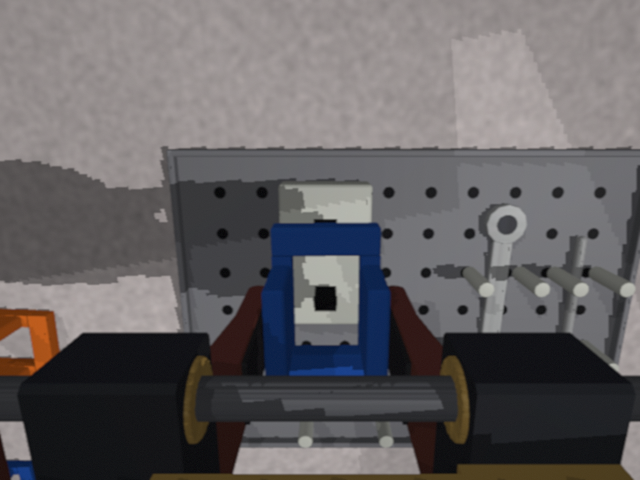

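The clamp sits over the dock, centred and parallel on the white block (hook at (325,298) in the middle of the window). Press down.

```bash
python3 - <<'E'
from h import *
p=current_position(); 
x,y=[.4932,.1855]
for z in np.arange(.085,.031,-.004):
    hit=servo_line([x,y,z],rate=.04,contact_N=22)
    print(round(z,3),hit,current_position().round(4),current_force().round(1),round(current_finger_gap(),4))
    if hit: break
print(current_clock())
c=capture("wrist"); cv2.imwrite("pics/w4.png",c["image"])
B=blue(c,[x,y],zl=.02,zh=.09); print("top z",np.percentile(B[:,2],[1,50,99]))
c=capture("scene"); cv2.imwrite("pics/s4.png",cv2.resize(c["image"][150:270,300:460],None,fx=4,fy=4,interpolation=2))
E
```

```text
0.085 False [0.4929 0.1854 0.0846] [ 0.5  0.5 -0.1] 0.0441
0.081 False [0.493  0.1855 0.0808] [ 0.7 -1.  -1.9] 0.0436
0.077 False [0.493  0.1854 0.0768] [-0.6  0.1 -0.3] 0.0437
0.073 False [0.493  0.1854 0.0727] [ 0.6 -0.7  0.1] 0.0436
0.069 False [0.4929 0.1854 0.0687] [-0.1 -0.3 -0.3] 0.0437
0.065 False [0.493  0.1854 0.0647] [ 0.1  0.8 -0.6] 0.0441
0.061 False [0.493  0.1854 0.0607] [-1.1  0.1 -0.7] 0.0435
0.057 False [0.4932 0.1855 0.0569] [-0.5 -0.   0.3] 0.0441
0.053 False [0.4931 0.1856 0.0528] [ 0.2  0.5 -0.3] 0.0438
0.049 False [0.4929 0.1854 0.0486] [ 1.1  0.6 -1.1] 0.0438
0.045 False [0.4927 0.1854 0.0444] [-0.4  0.6 -4.5] 0.0438
0.041 False [0.4931 0.1854 0.0408] [-0.2  0.9 -0.9] 0.0438
0.037 False [0.4942 0.1856 0.0377] [-0.9 -0.5  5.3] 0.0438
0.033 False [0.495  0.1855 0.0352] [-2.4 -2.6 20.8] 0.0437
13.3583
top z [0.02971631 0.04524632 0.06730437]
```

View pics/w4.png

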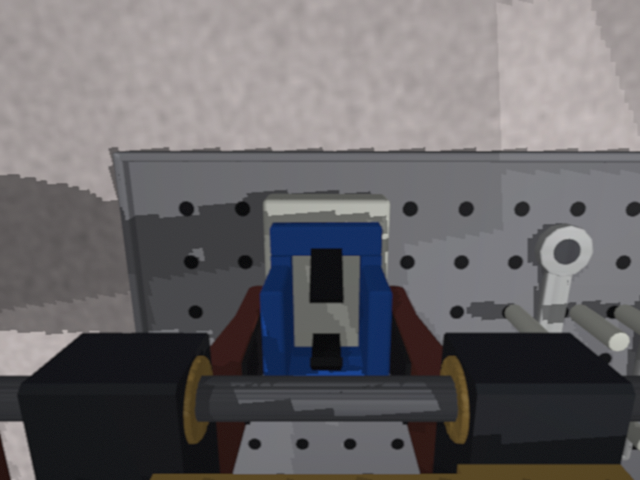

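The foot is on the white block with the barb at (325,255) lapping over the far foot bar. Force rose only at the face height (20.8 N at the end). I'll release and inspect.

```bash
python3 - <<'E'
from h import *
move_gripper(.062); sleep(.2)
p=current_position(); print(p,current_force().round(1),current_finger_gap())
servo_line([.4932,.1855,.13],rate=.15)
for q in (.4932,):
    c=capture("wrist"); cv2.imwrite("pics/w5.png",c["image"])
    B=blue(c,[.4932,.1855],zl=.02,zh=.09); T=B[B[:,2]>.06]; F=B[(B[:,2]<.045)]
    print("wrist top",np.percentile(T[:,2],[5,50,95]),rect(T),"foot",np.percentile(F[:,2],[5,50,95]),rect(F))
servo_line([.4932,.1855,.26],rate=.3)
move_ptp([.45,-.05,.30],quat(np.radians(81.73)))
c=capture("top"); B=blue(c,[.4932,.1855],zl=.02,zh=.09); T=B[B[:,2]>.06]; F=B[B[:,2]<.045]
print("top cam",rect(B),np.percentile(T[:,2],[5,50,95]),np.percentile(F[:,2],[5,50,95]))
a=cv2.resize(c["image"][215:315,105:225],(480,400),interpolation=cv2.INTER_CUBIC)
c=capture("scene"); b=cv2.resize(c["image"][160:240,320:416],(480,400),interpolation=cv2.INTER_CUBIC)
w=cv2.resize(cv2.imread("pics/w5.png")[150:400,160:460],(480,400))
cv2.imwrite("pics/f5.png",cv2.resize(np.hstack([a,b]),(800,333)));cv2.imwrite("pics/w5c.png",w)
print(current_clock())
E
```

```text
[0.49313798 0.18548178 0.03289296] [-0.4  0.8  0.3] 0.061950569278500726
wrist top [0.06358912 0.06608241 0.06722324] (array([0.49442441, 0.18551262]), (43.6, 37.9), 82.24356842041016) foot [0.03404417 0.03625354 0.04050019] (array([0.49469876, 0.18749831]), (67.9, 47.1), -7.355278015136719)Traceback (most recent call last):
  File "<stdin>", line 12, in <module>
    return _quantile_unchecked(
        a, q, axis, out, overwrite_input, method, keepdims, weights)
    return _ureduce(a,
                    func=_quantile_ureduce_func,
    ...<5 lines>...
                    overwrite_input=overwrite_input,
                    method=method)
    r = func(a, **kwargs)
    result = _quantile(arr,
                       quantiles=q,
    ...<2 lines>...
                       out=out,
                       weights=wgt)
    slices_having_nans = np.isnan(arr[-1, ...])
                                  ~~~^^^^^^^^^
IndexError: index -1 is out of bounds for axis 0 with size 0
```

The wrist depth shows it fully home: cheek tops at 66.1 mm (66 expected), foot top at 36.3 mm (36 expected). Now the images.

```bash
python3 - <<'E'
from h import *
c=capture("scene"); b=cv2.resize(c["image"][160:240,330:410],(400,400),interpolation=cv2.INTER_CUBIC)
w=cv2.resize(cv2.imread("pics/w5.png")[150:400,200:450],(400,400))
cv2.imwrite("pics/f5.png",cv2.convertScaleAbs(np.hstack([w,b]),alpha=1.6))
c=capture("top"); P,px=pts(c); r=np.linalg.norm(P[:,:2]-[.4937,.1855],axis=1)<.045
img=c["image"][px[:,1],px[:,0]]
print(np.histogram(P[r,2],np.arange(0,.1,.01)),img[r&(P[:,2]>.055)].mean(0))
Pw=P[r&(P[:,2]>.03)&(P[:,2]<.07)]
print(rect(P[r&(P[:,2]>.0625)&(P[:,2]<.08)]) if r.any() else 0,current_clock())
E
```

```text
(array([0, 0, 0, 0, 0, 0, 0, 0, 0]), array([0.  , 0.01, 0.02, 0.03, 0.04, 0.05, 0.06, 0.07, 0.08, 0.09])) [nan nan nan]
0 16.7083<stdin>:7: RuntimeWarning: Mean of empty slice.
  ret = um.true_divide(
```

View pics/f5.png

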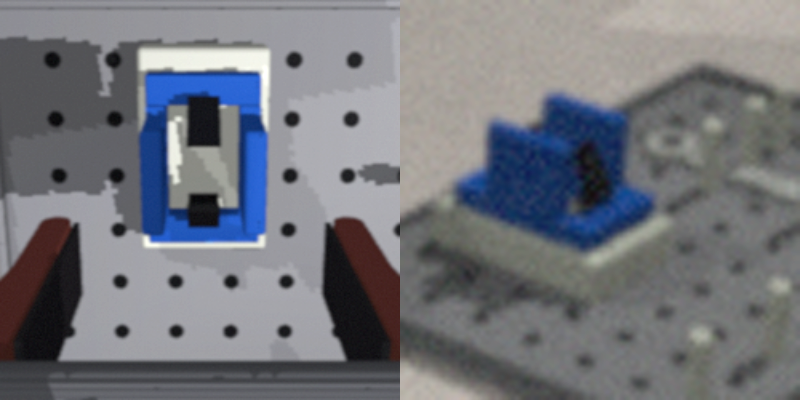

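Left: both barbs lap over the foot ends, at (203,100) and (203,212). Right: the foot lies flat on the white block, and the robot is clear of it. Handing in.

```bash
python3 -c "
from h import *
close_job(); print(current_clock())"
```

```text
the job is handed in; nothing more can be done
the job is handed in; nothing more can be done
```

The large blue clamp is pressed onto the dock's two hooks and released, and I handed the job in at about 16.7 s. I never touched the yellow clamp or the orange, red and small blue look-alikes.

**Checks that passed:**
- After release, wrist-camera depth put the cheek tops at 66.1 mm (66 expected) and the foot top at 36.3 mm (36 expected).
- The close-up shows both barbs over the foot ends and the foot flat on the white block.
- The clamp is centred within about 1–2 mm and turned less than 1° from the dock.
- At the end of the press the tool read about 21 N, at the height of the dock face.

**Checks that failed or disagreed:**
- **Top camera:** the final check gave no result, because there were no depth readings around the dock, probably because the arm was in the way.
- **Hook force:** I did not see the expected 8 N from the hooks on the way down. Readings taken after each 4 mm step stayed near zero, apart from −4.5 N once. The click is therefore inferred from the heights and the pictures.
- **No pull test:** I did not tug the clamp upward to confirm it was latched.

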